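# Check the pre-filter of the bench dust extractor

### The arm

A 6-joint arm with a two-finger parallel gripper is mounted at the origin on the work surface. World frame = base frame: x ahead of the robot, y to its left, z up, the work surface at z = 0. Lengths are in m, angles in rad, forces in N, time in s.
With the tool pointing down it reaches from about 0.325 to 0.875 m from the base axis. Payload 4.4 kg.
Tool frame: the origin (TCP) lies midway between the tips of the shut fingers; the grasp point (between the pads) lies 19 mm behind it (env.grip_point_offset is the distance from the TCP to the grasp point, in m); z points along the fingers, y is the line along which they close (so a half turn about z gives the same grasp; the last joint's range is limited). The gripper opens to 85 mm and grips with 20 to 120 N. Pads are 22 mm wide; open, the fingers measure 114 mm over their backs; the gripper's body (76 mm by 85 mm) begins 54 mm behind the grasp point. The pads swing forward as they close: fully open they stand 13 mm farther back than shut.
Start: joints at [1.012, 0.207, 1.542, -0, 1.393, -0.15], TCP at [0.228, 0.528, 0.231] pointing down, gripper open.
Joint ranges: [-2.73, 2.73], [-0.86, 2.22], [0.23, 2.46], [-1.11, 4.25], [0.08, 2.63], [-2.82, 2.82]. Speed limits (rad/s): [2.79, 2.79, 3.14, 3.14, 3.14, 3.14].

### API

Orientations are given as a 3x3 rotation matrix whose columns are the frame's x, y, z axes.
In Python, from bench import env, camera, camera_model gives the robot as it stands.
- The arm moves only by the tool play_rows, never from a script. Its arguments are lists of equal length, an entry for each row: "delta_pos": the shift along the tool's x, y, z in m, a list of three; "angular": the turn, a rotation vector about the tool's x, y, z in rad, a list of three. In form: {"delta_pos": [[x, y, z], ...], "angular": [[rx, ry, rz], ...]}. A call has exactly 5 rows; each row is the pose to reach, as a shift and turn from the pose commanded when the call began, along the tool's axes at that moment; what a row does not reach only later rows make up. A row lasts 1/8 s, in which the tool goes at most 62.5 mm and 10.7 degrees, less where a joint would pass 70% of its speed; a pose out of reach is approached as far as the arm can. A call with a gripper value outside its range is refused whole. "jaw" is the opening, from -1 (shut) to 1 (fully open), set as the call begins (left out, the last holds). The fingers move at their own pace and stop on an object; "force" is the grip in N (left out, the last holds). Time passes only in rows, so rows that repeat a pose let the fingers close, or fill a call up. It gives the time, the measured TCP pose, the force, the opening and the grip force at its end, in the units of the state.
- env.get_obs(): the state, without advancing time (a new reading comes with each control period).
- camera(name): name is "side" or "top" or "wrist"; returns (picture, depth): 384x512x3 uint8, red, green, blue; 384x512 float32, m along the optical axis (not along the pixel's ray), 0 where there is no reading.
- camera_model(name): a dict with "fx", "fy", "cx", "cy" (pixels), "camera_from_world" (4x4, takes a point from world to camera coordinates); the wrist camera has in their place "mount" (4x4, takes a point from camera to tool coordinates, whose origin is the TCP and whose axes are the flange's). Camera axes: x right, y down, z forward; pixel columns grow to the right and rows downward; lengths in m; the calibration is good to about 2 mm. A picture is of the moment at which its call begins: read the wrist's pose just before it. camera_model takes no time and is no camera call.
- env.sign_off(): hands the job in; it is judged then, once.
The state is a dict: "clock": time; "joint_positions": joint angles; "qd": joint speeds; "effort": joint torques, N m; "ee_pos": TCP position; "tool_rot": TCP orientation; "ft_force": force on the tool from outside, world axes, zero at the start; "ft_torque": the same for the moment, N m; "width": finger opening in m; "grip_force": force on a finger pad.
Only numpy, scipy, OpenCV 4.12 (cv2) and the standard library are available. Lean on these libraries where they do the work, as an engineer would, in place of code of your own. Each camera call takes 0.05 s, during which the arm holds its last target. There are 200 camera calls.

### The job

Check the pre-filter of the bench dust-extraction box: first clear its flap by packing the graphite block and the round graphite slug that stand on it into the free end of the shallow tray, both upright on the tray's floor in one row with the two blocks already there. Then lift the flap right back, draw the filter plate straight up out of its guides and carry it to the empty dust pan. Finish while still holding the plate: upright over the middle of the pan, lengthwise along the pan and clear of its rim, carried by the gripper alone; leave everything else on the bench where it is.

Things in the scene. Friction and masses are not known exactly. Their poses are not given: they have to be found in the camera images.
- filter_box: Dust-extraction box of grey sheet steel near the middle, 170 (x) x 200 (y) x 130 mm high, screwed down. Louvred front faces the robot (own -x), a 76 mm duct leaves its back. Origin: centre of underside. Open-topped under the flap, walls 4 mm. The filter plate stands across it at own x = -10 mm, in side-wall guides 14 mm wide that reach 92 mm above the bench.
- flap (a joint): Hinge of the flap that covers the whole box: 0 rad shut, grows as the front edge is lifted up and back, 1.57 upright, stop at 1.75. The hinge is stiff: the flap stays where it is left; lifting takes about 5 N at the grip bar. The flap is a 5 mm sheet, 174 x 204 mm, its top 135 mm above the bench when shut.
- flap_handle (a point): Centre of the flap's round steel grip bar (10 mm diameter, 90 mm long between its posts, parallel to the hinge) near the flap's front edge. Its axis is 30 mm off the flap's outer face, 10 mm from the front edge; shut, it is 165 mm above the bench, 162 mm in front of the hinge line and 35 mm above it.
- flap_hinge (a point): Middle of the hinge line on the box's far top edge, 130 mm above the bench; the hinge runs along the box's own y axis; this point does not move with the flap.
- filter_plate: Loose steel filter plate hidden under the flap, about 350 g: 10 mm thick frame (own x), 186 mm long (own y), 92 mm high, with perforated sheet and a pull tab on the middle of its top edge. Origin: centre of its lower edge, 4 mm above the bench at the start (it stands on the box's floor). The guides keep it upright with 2 mm play on each face.
- plate_tab (a point): Point on the plate's pull tab (50 mm long along the plate's y, 10 mm thick along its x, from 92 to 120 mm above the plate's lower edge); this point is the tab's centre line, 108 mm above the plate's origin. The tab's top is 6 mm under the shut flap.
- block: Graphite block standing on the flap behind the grip bar, 28 (own x) x 60 (own y) x 40 mm high, about 120 g. Origin: centre of its underside.
- slug: Round graphite slug standing on the flap beside the block, 44 mm diameter x 40 mm high, about 110 g. Origin: centre of its underside.
- tray: Shallow plastic tray fixed on the bench beside the box, outside 148 (own x) x 72 (own y) x 20 mm high, walls and floor 4 mm (inside 140 x 64). Origin: centre of underside. Two blocks already stand crosswise in its +x end; own x from -70 to +13 mm is free: 83 mm for the block (28 mm, its 60 mm side across the tray) and the slug (44 mm).
- tray_block_1: Block like the other (28 x 60 x 40 mm), already standing in the tray at its +x end, centre at the tray's own x = +55.5 mm. Origin: centre of its underside.
- tray_block_2: Second block (28 x 60 x 40 mm) in the tray, next to it, centre at the tray's own x = +27 mm. Origin: centre of its underside.
- pan: Empty sheet-steel dust pan fixed on the bench on the other side of the box, 260 (own x) x 150 (own y) x 30 mm high over its rim, walls 3 mm. Origin: centre of its underside. Its length runs along its own x.
- brush: Bench brush, 170 mm, lying between the robot and the box; leave it alone. Origin on its underside.
- wrench: Wrench, 130 mm, lying on the bench beyond the box; leave it alone.
- offcut: Graphite offcut 90 x 30 x 20 mm lying flat on the bench beyond the box; leave it alone.
- caliper: Steel caliper lying flat on the bench near the robot, 160 mm long; leave it alone.
There are look-alikes about, which are no part of the job. Leave any pink look-alike of the tray_block_2 alone.

How it is judged:
On the way, in this order (a step that is already met when the one before it is completed fails the run):
1. with the flap still shut, the block and the slug both stand upright in the tray, let go (x of block in the frame of tray between -0.07 and 0.07 m and y of block in the frame of tray between -0.025 and 0.025 m and z of block in the frame of tray between 0 and 0.008 m and angle between each of block, slug's own z axis and vertical below 0.12 rad and x of slug in the frame of tray between -0.07 and 0.07 m and y of slug in the frame of tray between -0.025 and 0.025 m and z of slug in the frame of tray between 0 and 0.008 m and value of joint flap below 0.1 rad and contact force between each of block, slug and the fingers below 0.1 N), for 0.2 s.
2. the flap is lifted back (value of joint flap above 1.3 rad), for 0.1 s.
At the end, for the whole second after the job is handed in: All four blanks upright (0.12 rad) on the tray's floor; the gripped plate, clear of pan and box, is at rest over the pan: lower edge over 36 mm above the bench (rim 30 mm), within 35 mm of the pan's centre, along the pan within 0.25 rad, upright within 0.2 rad (x of block in the frame of tray between -0.07 and 0.07 m and y of block in the frame of tray between -0.025 and 0.025 m and z of block in the frame of tray between 0 and 0.008 m and angle between each of block, slug, tray_block_1, tray_block_2's own z axis and vertical below 0.12 rad and x of slug in the frame of tray between -0.07 and 0.07 m and y of slug in the frame of tray between -0.025 and 0.025 m and z of slug in the frame of tray between 0 and 0.008 m and x of tray_block_1 in the frame of tray between -0.07 and 0.07 m and y of tray_block_1 in the frame of tray between -0.025 and 0.025 m and z of tray_block_1 in the frame of tray between 0 and 0.008 m and x of tray_block_2 in the frame of tray between -0.07 and 0.07 m and y of tray_block_2 in the frame of tray between -0.025 and 0.025 m and z of tray_block_2 in the frame of tray between 0 and 0.008 m and contact force between filter_plate and the fingers above 1 N and height (world z) of filter_plate above 0.036 m and horizontal distance between filter_plate and pan below 0.035 m and angle between the y axis of filter_plate and the x axis of pan, either way round below 0.25 rad and angle between filter_plate's own z axis and vertical below 0.2 rad and linear speed of filter_plate below 0.03 m/s and contact force between filter_plate and pan below 0.2 N and contact force between filter_plate and filter_box below 0.2 N); the arm keeps its last pose, push and grip.
It fails at once if the brush, wrench, offcut or caliper is shifted by more than 30 mm (distance of any of brush, wrench, offcut, caliper from where it was at the start of the episode above 0.03 m).
It also fails if it takes over 72 s, if anything falls off the work surface, if the arm or the gripper's body presses on something with over 40 N, if the wrist force passes 120 N, or if a joint passes its speed limit or range.

## Working session

There is one attempt and no reset: what is moved stays moved. The work goes in short steps, Python scripts to look and compute and a tool call to move; the robot and the scene stay as the last step left them, time stands still between calls to the robot, and variables do not carry over. Pictures are saved under pics/ and viewed, at most 10 in all, crops included, and the job is handed in when it is done.

Besides the shell and the picture viewer there is one more tool, called in YAML: its name, and indented under it one key for each argument. play_rows: Moves the arm, as the interface text tells. Its arguments: {"type":"object","properties":{"delta_pos":{"type":"array","items":{"type":"array","items":{"type":"number"}}},"angular":{"type":"array","items":{"type":"array","items":{"type":"number"}}},"jaw":{"type":"number"},"force":{"type":"number"}},"required":["delta_pos","angular"]}

```bash
mkdir -p pics; ls
cat > h.py <<'E'
import numpy as np, cv2
from bench import env, camera, camera_model
def pts(name, d, T=None):
    m=camera_model(name); v,u=np.mgrid[:384,:512]
    P=np.stack([(u-m['cx'])/m['fx']*d,(v-m['cy'])/m['fy']*d,d],-1)
    W=np.linalg.inv(m['camera_from_world']) if T is None else T
    return P@W[:3,:3].T+W[:3,3]
E
python3 - <<'E'
from h import *
print(env.get_obs())
for n in ['top','side']:
    p,d=camera(n); cv2.imwrite(f'pics/{n}0.png',p[:,:,::-1]); np.savez(f'{n}0.npz',p=p,d=d); print(n,camera_model(n))
a=cv2.imread('pics/top0.png');cv2.imwrite('pics/top0b.png',cv2.resize(a,(800,600)))
E
```

```text
pics
{'clock': 0.0, 'joint_positions': array([ 1.01250454e+00,  2.07456783e-01,  1.54296087e+00,  2.27555673e-05,
        1.39350688e+00, -1.50532611e-01]), 'qd': array([-6.50855861e-05, -1.79146635e-03, -1.39860546e-03,  8.73383724e-04,
       -1.65518757e-03, -7.50519727e-04]), 'effort': array([ 3.29577033e-04, -3.83030641e+01, -2.91593957e+01, -1.18002927e-04,
        1.04483811e-02, -2.09762055e-05]), 'ee_pos': array([0.22763118, 0.52719449, 0.2301016 ]), 'tool_rot': array([[-9.18009898e-01,  3.96555486e-01, -1.25428180e-03],
       [ 3.96557296e-01,  9.18007868e-01, -1.96594182e-03],
       [ 3.71835551e-04, -2.30214865e-03, -9.99997281e-01]]), 'ft_force': array([-0.19771177,  0.12215096, -0.44271542]), 'ft_torque': array([-0.00410437, -0.00594356, -0.00535211]), 'grip_force': 0.0, 'width': 0.08529844428451847}
top {'fx': 389.9933760547427, 'fy': 389.9933760547427, 'cx': 259.4705270047618, 'cy': 187.67191444538977, 'camera_from_world': array([[ 0.02377376, -0.99959781,  0.01546053,  0.01071312],
       [-0.99209866, -0.02549538, -0.12284229,  0.56753643],
       [ 0.12318705, -0.01241795, -0.99230577,  1.07500731],
       [ 0.        ,  0.        ,  0.        ,  1.        ]])}
side {'fx': 362.99632001741793, 'fy': 362.99632001741793, 'cx': 260.51893618911095, 'cy': 187.89121308791064, 'camera_from_world': array([[ 9.16264150e-01, -4.00574026e-01,  6.75995830e-04,
        -4.89717418e-01],
       [-2.40478644e-01, -5.51413584e-01, -7.98819805e-01,
         2.46146265e-01],
       [ 3.20359219e-01,  7.31767388e-01, -6.01569997e-01,
         9.01027394e-01],
       [ 0.00000000e+00,  0.00000000e+00,  0.00000000e+00,
         1.00000000e+00]])}
```

View pics/top0b.png

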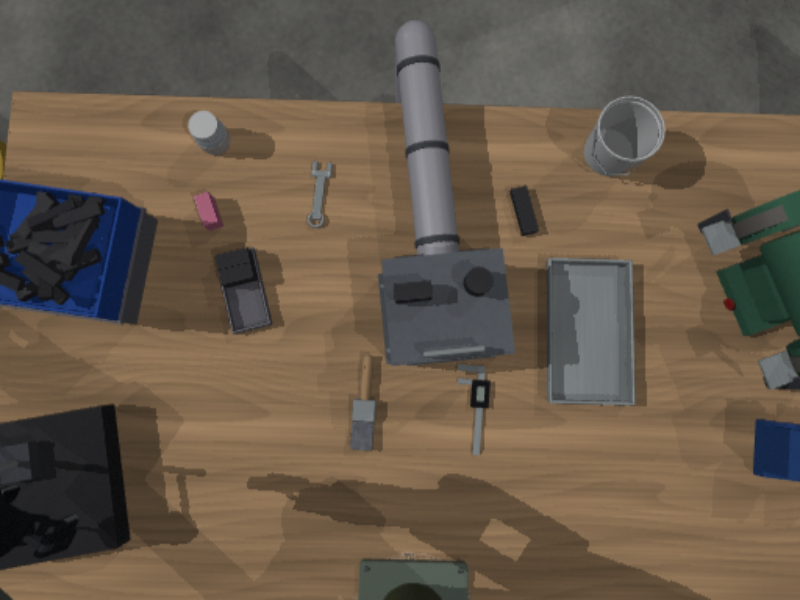

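View pics/side0.png

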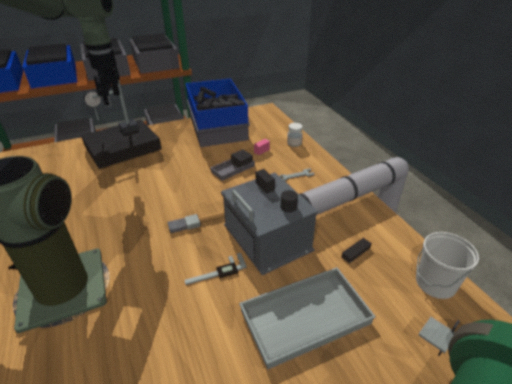

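```bash
cat > m.py <<'E'
from h import *
def rect(xy):
    c,s,a=cv2.minAreaRect((xy*1000).astype(np.float32))
    return np.round(c,1),np.round(s,1),round(a,1)
def seg(P,xr,yr,zr,name):
    m=(P[...,0]>xr[0])&(P[...,0]<xr[1])&(P[...,1]>yr[0])&(P[...,1]<yr[1])&(P[...,2]>zr[0])&(P[...,2]<zr[1])
    m=m.astype(np.uint8)
    n,l,st,ce=cv2.connectedComponentsWithStats(m)
    for i in range(1,n):
        if st[i,4]>25:
            q=P[l==i]; print(name,st[i,4],'px',ce[i].round(),'med',(np.median(q,0)*1000).round(1),'rect',*rect(q[:,:2]))
E
python3 - <<'E'
from m import *
for n in ['top','side']:
    z=np.load(n+'0.npz'); P=pts(n,z['d']); print(n)
    for px in ([(264,186),(306,179),(155,186),(378,210)] if n=='top' else []): print(px,P[px[1],px[0]])
    seg(P,(.3,.8),(-.2,.2),(.168,.182),'tops')
    seg(P,(.3,.8),(-.2,.2),(.155,.168),'bar')
    seg(P,(.3,.8),(-.2,.2),(.130,.141),'flap')
    seg(P,(.4,.8),(.2,.45),(.037,.050),'trayblk')
    seg(P,(.4,.8),(.2,.45),(.015,.025),'trayrim')
    seg(P,(.3,.9),(-.5,-.1),(.025,.036),'panrim')
    seg(P,(.3,.8),(-.15,.2),(.005,.03),'low')
E
```

```text
top
(264, 186) [0.55356623 0.01545614 0.17978615]
(306, 179) [ 0.57423863 -0.08885118  0.17667683]
(155, 186) [0.5677146  0.3283238  0.00651253]
(378, 210) [ 0.51391825 -0.32203162  0.0074028 ]
tops 240 px [306. 179.] med [574.2 -89.  176.2] rect [574.4 -90.3] [40.6 43. ] 3.0
tops 278 px [264. 186.] med [554.6  15.5 176.1] rect [555.4  15.3] [28.5 59.8] 7.1
tops 132 px [290. 224.] med [461.5 -51.2 170.3] rect [461.7 -53.5] [ 9.1 94.8] 7.0
flap 4650 px [286. 196.] med [528.7 -42.9 136.3] rect [537.7 -43.4] [179.6 204.3] 7.1
trayblk 204 px [131. 133.] med [714.4 395.8  40.7] rect [714.6 396.1] [60.9 28.5] 20.9
trayblk 435 px [150. 170.] med [608.2 336.5  45.1] rect [608.4 336.6] [57.3 60. ] 15.6
trayrim 192 px [159. 190.] med [547.5 307.   20.5] rect [569.3 325.3] [148.8  72.6] 15.5
panrim 47 px [405.  89.] med [ 878.9 -404.1   30.9] rect [ 871.2 -400.9] [64.2 14.8] 18.3
panrim 27 px [378. 100.] med [ 833.7 -317.8   30.2] rect [ 836.4 -320.5] [55.2  7.8] 27.5
panrim 667 px [379. 213.] med [ 498.7 -318.4   30.7] rect [ 509.8 -314.9] [157.5 266. ] 89.8
low 155 px [205. 125.] med [756.7 1
[... 1171 characters left out ...]
1 px [280. 253.] med [ 524.1 -138.2   30.5] rect [ 540.1 -137.3] [ 48.8 181.3] 81.6
panrim 1010 px [304. 315.] med [ 493.5 -336.6   28.9] rect [ 509.5 -313.2] [266.7 157.8] 0.1
panrim 97 px [438. 288.] med [ 823.8 -391.1   29.4] rect [ 828.8 -382.2] [26.7 85. ] 38.8
low 65 px [297. 174.] med [762.8 192.4   7.3] rect [750.1 193.1] [ 22.6 100.8] 82.4
low 471 px [195. 220.] med [355.6  89.4  17.9] rect [375.3  95.2] [ 43.5 152.1] 86.8
low 464 px [273. 253.] med [ 512.5 -136.7   16.5] rect [494.  -86.9] [130.9 262.1] 47.3
low 347 px [227. 268.] med [ 392.2 -112.2    8.7] rect [ 386.2 -112.4] [127.4  54.6] 21.9
low 26 px [196. 278.] med [ 310.2 -109.1    6.4] rect [ 309.8 -109.2] [12.5 20.4] 82.3
```

```bash
cat >> h.py <<'E'
from scipy.spatial.transform import Rotation as Ro
def go(x,y,z,yaw):   # mm, deg = world angle of tool y, tool down
    o=env.get_obs(); R=o['tool_rot']; p=o['ee_pos']
    yx=np.radians(yaw); Y=np.array([np.cos(yx),np.sin(yx),0]); Z=np.array([0,0,-1.]); X=np.cross(Y,Z)
    T=np.stack([X,Y,Z],1)
    print('go',[x,y,z],'dpos',(R.T@(np.array([x,y,z])/1000-p)).round(4),'rot',Ro.from_matrix(R.T@T).as_rotvec().round(4))
def wrist():
    o=env.get_obs(); T=np.eye(4); T[:3,:3]=o['tool_rot']; T[:3,3]=o['ee_pos']
    p,d=camera('wrist'); return p,pts('wrist',d,T@camera_model('wrist')['mount'])
E
python3 - <<'E'
from h import *
print(camera_model('wrist'))
go(560,320,230,105.5)
a=cv2.imread('pics/top0.png')[140:240,120:350];cv2.imwrite('pics/crop.png',cv2.resize(a,None,fx=3.4,fy=3.4,interpolation=cv2.INTER_CUBIC))
E
```

```text
{'fx': 277.28771474638023, 'fy': 277.28771474638023, 'cx': 255.8596575094462, 'cy': 192.38686429757047, 'mount': array([[-3.83595678e-04, -9.44993391e-01, -3.27089199e-01,
         8.30971789e-02],
       [ 9.99999806e-01, -2.02018597e-04, -5.89103416e-04,
         5.64437701e-04],
       [ 4.90620734e-04, -3.27089362e-01,  9.44993285e-01,
        -1.42193692e-01],
       [ 0.00000000e+00,  0.00000000e+00,  0.00000000e+00,
         1.00000000e+00]])}
go [560, 320, 230] dpos [-3.873e-01 -5.850e-02  2.000e-04] rot [-0.0019 -0.001  -0.6783]
```

View pics/crop.png

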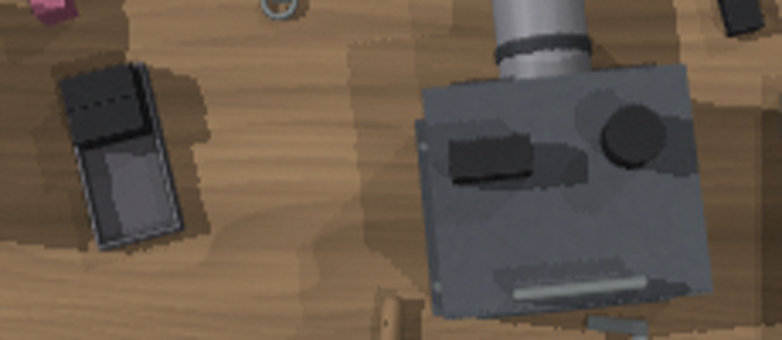

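Candidates (800×600 top view): the block is the dark box on the flap at (412,291). Its look-alikes are the pink block (206,210), the offcut (524,210), the tray blocks (237,266) and the bin pieces (60,240). The slug is the dark disc on the flap at (478,280); the grey jar (204,126) isn't it. The crop confirms both choices stand on the flap behind the bar, and that the tray's free end faces the robot.

play_rows:
  delta_pos:
    - [-0.062,-0.009,0]
    - [-0.124,-0.018,0]
    - [-0.186,-0.027,0]
    - [-0.248,-0.036,0]
    - [-0.31,-0.046,0]
  angular:
    - [0,0,-0.13]
    - [0,0,-0.27]
    - [0,0,-0.4]
    - [0,0,-0.54]
    - [0,0,-0.678]
  jaw: 1
  force: 40

```text
clock: 0.72
ee_pos: [0.4949, 0.3618, 0.2307]
tool_rot: [[-0.962, -0.271, -0.001], [-0.271, 0.962, -0.0], [0.001, 0.0, -1.0]]
ft_force: [0.1, 0.7, -0.5]
width: 0.0851
grip_force: 0.0
```

Run:
```python
from m import *
go(540,318,230,105.5)
```

```text
go [540, 318, 230] dpos [-0.0316 -0.0544  0.0007] rot [ 0.     -0.0008  0.0043]
```

play_rows:
  delta_pos:
    - [-0.016,-0.027,0.0]
    - [-0.0316,-0.0544,0.0007]
    - [-0.0316,-0.0544,0.0007]
    - [-0.0316,-0.0544,0.0007]
    - [-0.0316,-0.0544,0.0007]
  angular:
    - [0,0,0]
    - [0,0,0.004]
    - [0,0,0.004]
    - [0,0,0.004]
    - [0,0,0.004]

```text
clock: 1.35
ee_pos: [0.5376, 0.3201, 0.2305]
tool_rot: [[-0.964, -0.265, -0.001], [-0.265, 0.964, 0.0], [0.0, 0.0, -1.0]]
ft_force: [-0.5, 0.2, 0.4]
width: 0.0854
grip_force: 0.0
```

Run:
```python
from m import *
p,P=wrist(); cv2.imwrite('pics/w1.png',p[:,:,::-1]); np.savez('w1.npz',p=p,P=P)
seg(P,(.4,.8),(.2,.45),(.037,.050),'trayblk')
seg(P,(.4,.8),(.2,.45),(.014,.025),'trayrim')
seg(P,(.4,.8),(.2,.45),(.000,.009),'floor')
go(555,15.5,215,97.1)
```

```text
trayblk 1869 px [254. 223.] med [608.4 337.1  43.6] rect [610.7 337.4] [56.7 60.2] 15.9
trayblk 663 px [275. 296.] med [714.7 396.4  39.7] rect [716.4 396.9] [61.3 27.9] 21.1
trayrim 963 px [254. 175.] med [552.9 315.3  19.4] rect [570.9 326. ] [147.2  72.1] 16.0
trayrim 80 px [272. 271.] med [689.1 386.   19.3] rect [688.9 386. ] [ 2.  27.4] 20.5
floor 288 px [212.  45.] med [4.136e+02 2.326e+02 4.000e-01] rect [414.5 236.3] [52.8 32.9] 47.2
floor 74 px [242.  48.] med [407.9 268.9   0.6] rect [407.6 265.5] [29.5 10.5] 62.8
floor 129 px [192.  64.] med [442.6 209.2   0.5] rect [442.3 210.4] [34.9 27.1] 59.7
floor 48 px [264.  54.] med [408.  293.4   0.5] rect [408.8 294.2] [14.1 12.2] 48.3
floor 32 px [274.  53.] med [403.2 305.5   0.5] rect [402.8 304.8] [13.2  8.1] 66.4
floor 61 px [209.  59.] med [431.5 230.8   0.5] rect [431.1 229.8] [23.2  9.9] 56.4
floor 40 px [194.  57.] med [434.2 213.9   0.6] rect [433.9 212.3] [11.  15.8] 15.9
floor 46 px [235.  61.] med [4.25e+02 2.62e+02 4.00e-01] rect [423.5 261.2] [11.3 17.2] 50.7
floor 53 px [243.  64.] med [4.244e+02 2.722e+02 4.000e
[... 9266 characters left out ...]
e-01] rect [731.3 364.2] [10.  21.7] 85.1
floor 102 px [213. 296.] med [7.712e+02 3.098e+02 4.000e-01] rect [776.1 315.8] [26.2 50. ] 83.8
floor 311 px [242. 301.] med [7.710e+02 3.583e+02 4.000e-01] rect [766.4 360.8] [65.8 59. ] 27.3
floor 28 px [215. 305.] med [7.892e+02 3.184e+02 4.000e-01] rect [790.  316.6] [11.2 17.6] 81.7
floor 53 px [263. 316.] med [7.903e+02 4.006e+02 5.000e-01] rect [790.  400.5] [32.1 15.9] 55.2
floor 34 px [280. 318.] med [7.859e+02 4.300e+02 4.000e-01] rect [787.3 429.4] [12.3 24. ] 82.5
floor 29 px [288. 319.] med [7.827e+02 4.436e+02 4.000e-01] rect [785.7 445.3] [24.1 11.5] 22.4
go [555, 15.5, 215] dpos [ 0.0639 -0.2983  0.0155] rot [ 0.0002 -0.0003  0.1439]
```

View pics/w1.png

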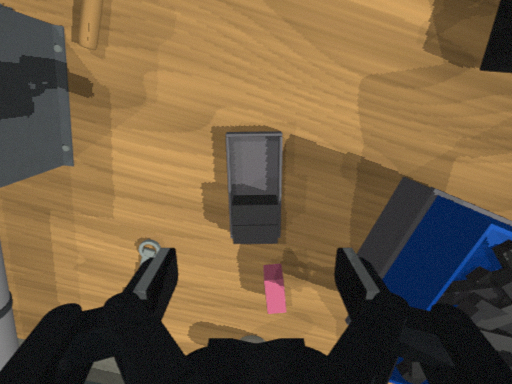

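The wrist view shows the tray at px (254,190) with its free end up (towards the robot), and the pink look-alike at (275,288). The tray measures centre (570.5, 326) mm, yaw 16°. Next I move over the block.

play_rows:
  delta_pos:
    - [0.013,-0.06,0]
    - [0.026,-0.12,0]
    - [0.04,-0.18,0]
    - [0.053,-0.24,0]
    - [0.064,-0.298,0]
  angular:
    - [0,0,0.03]
    - [0,0,0.06]
    - [0,0,0.09]
    - [0,0,0.12]
    - [0,0,0.144]

```text
clock: 2.02
ee_pos: [0.5549, 0.0139, 0.231]
tool_rot: [[-0.992, -0.123, 0.001], [-0.123, 0.992, -0.0], [-0.001, -0.0, -1.0]]
ft_force: [1.2, 0.5, -0.2]
width: 0.0855
grip_force: 0.0
```

play_rows:
  delta_pos:
    - [0,0,0]
    - [0,0,0]
    - [0,0,0]
    - [0,0,0]
    - [0,0,0]
  angular:
    - [0,0,0]
    - [0,0,0]
    - [0,0,0]
    - [0,0,0]
    - [0,0,0]

```text
clock: 2.65
ee_pos: [0.5552, 0.0158, 0.2305]
tool_rot: [[-0.992, -0.124, -0.0], [-0.124, 0.992, 0.0], [0.0, 0.0, -1.0]]
ft_force: [-0.4, 0.8, -0.4]
width: 0.0856
grip_force: 0.0
```

Run:
```python
from m import *
p,P=wrist()
seg(P,(.4,.8),(-.15,.2),(.168,.185),'tops')
seg(P,(.4,.8),(-.15,.2),(.130,.141),'flap')
print(env.get_obs()['ee_pos'])
go(555,15.5,152,97.1)
```

```text
tops 1572 px [174.  71.] med [463.9 -51.6 169.2] rect [464.1 -51.7] [ 8.8 97.7] 7.1
tops 2379 px [121. 218.] med [575.1 -88.1 174.6] rect [577.1 -89.2] [42.9 43.1] 32.1
tops 2697 px [256. 211.] med [556.   15.8 174.5] rect [557.9  16.1] [29.5 60.1] 7.5
flap 37089 px [193. 148.] med [516.1 -42.5 134.6] rect [540.3 -43.1] [179.5 205.5] 7.1
[0.55522414 0.0156161  0.23057792]
go [555, 15.5, 152] dpos [ 0.0002 -0.0001  0.0786] rot [ 0.     -0.     -0.0004]
```

play_rows:
  delta_pos:
    - [-0.0015,0,0.04]
    - [-0.0015,0,0.065]
    - [-0.0015,0,0.0785]
    - [-0.0015,0,0.0785]
    - [-0.0015,0,0.0785]
  angular:
    - [0,0,0]
    - [0,0,0]
    - [0,0,0]
    - [0,0,0]
    - [0,0,0]

```text
clock: 3.32
ee_pos: [0.5578, 0.0149, 0.1534]
tool_rot: [[-0.993, -0.122, 0.002], [-0.122, 0.993, -0.0], [-0.002, -0.001, -1.0]]
ft_force: [0.6, 0.1, -0.1]
width: 0.0856
grip_force: 0.0
```

play_rows:
  delta_pos:
    - [0,0,0]
    - [0,0,0]
    - [0,0,0]
    - [0,0,0]
    - [0,0,0]
  angular:
    - [0,0,0]
    - [0,0,0]
    - [0,0,0]
    - [0,0,0]
    - [0,0,0]
  jaw: -1

```text
clock: 3.95
ee_pos: [0.5578, 0.0149, 0.1536]
tool_rot: [[-0.993, -0.122, 0.003], [-0.122, 0.993, -0.0], [-0.003, -0.001, -1.0]]
ft_force: [-0.8, 1.0, 5.5]
width: 0.059
grip_force: 44.7
```

play_rows:
  delta_pos:
    - [0,0,-0.01]
    - [0,0,-0.04]
    - [0,0,-0.07]
    - [0,0,-0.07]
    - [0,0,-0.07]
  angular:
    - [0,0,0]
    - [0,0,0]
    - [0,0,0]
    - [0,0,0]
    - [0,0,0]

```text
clock: 4.58
ee_pos: [0.5557, 0.0151, 0.2206]
tool_rot: [[-0.993, -0.122, -0.003], [-0.122, 0.993, 0.0], [0.003, 0.001, -1.0]]
ft_force: [-1.4, 0.6, -1.7]
width: 0.059
grip_force: 44.0
```

Run:
```python
from m import *
p,P=wrist();cv2.imwrite('pics/w2.png',p[:,:,::-1])
o=env.get_obs(); Q=(P-o['ee_pos'])@o['tool_rot']
seg(Q,(-.05,.05),(-.05,.05),(-.05,.03),'tool')
c=np.array([570.5,326.]);a=np.radians(16)
for s in (-3.5,-44): print(c+s*np.array([np.cos(a),np.sin(a)]))
x,y=c-3.5*np.array([np.cos(a),np.sin(a)]); go(x,y,220,106)
```

```text
tool 11994 px [256. 258.] med [  8.1  -0.3 -21.4] rect [-0.1 -0.5] [29.3 87.1] 0.0
tool 58 px [142. 295.] med [  5.3 -47.4 -48.6] rect [  5.4 -47.4] [1.9 5.2] 0.4
tool 70 px [370. 295.] med [  5.4  46.7 -48.7] rect [ 5.2 46.8] [6.  2.1] 81.3
[567.13558406 325.03526925]
[528.20448538 313.87195634]
go [np.float64(567.1355840642159), np.float64(325.0352692546405), 220] dpos [-4.950e-02  3.061e-01  1.000e-04] rot [ 0.0012 -0.0036 -0.157 ]
```

View pics/w2.png

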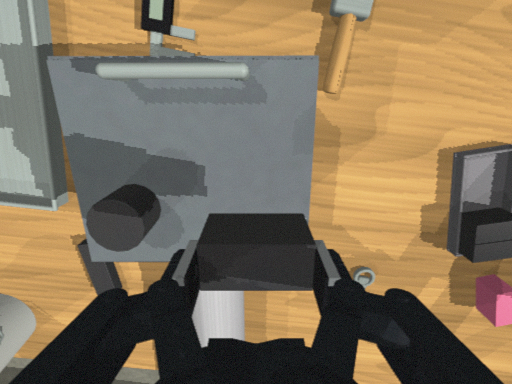

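The picture shows the block held square and centred at px (256,250). Now to the tray.

play_rows:
  delta_pos:
    - [-0.01,0.06,0]
    - [-0.02,0.122,0]
    - [-0.03,0.184,0]
    - [-0.04,0.246,0]
    - [-0.0495,0.306,0]
  angular:
    - [0,0,-0.03]
    - [0,0,-0.06]
    - [0,0,-0.09]
    - [0,0,-0.12]
    - [0,0,-0.157]

```text
clock: 5.25
ee_pos: [0.5674, 0.3263, 0.2196]
tool_rot: [[-0.961, -0.277, -0.003], [-0.277, 0.961, -0.002], [0.004, -0.001, -1.0]]
ft_force: [1.0, -0.2, -1.5]
width: 0.0592
grip_force: 44.0
```

play_rows:
  delta_pos:
    - [0,0,0.04]
    - [0,0,0.08]
    - [0,0,0.12]
    - [0,0,0.12]
    - [0,0,0.12]
  angular:
    - [0,0,0]
    - [0,0,0]
    - [0,0,0]
    - [0,0,0]
    - [0,0,0]

```text
clock: 5.88
ee_pos: [0.5689, 0.3248, 0.1024]
tool_rot: [[-0.961, -0.275, 0.0], [-0.275, 0.961, 0.0], [-0.0, 0.0, -1.0]]
ft_force: [0.2, -0.4, -0.7]
width: 0.0593
grip_force: 44.1
```

Run:
```python
from m import *
p,P=wrist();cv2.imwrite('pics/w3.png',p[:,:,::-1])
seg(P,(.4,.7),(.2,.45),(.014,.025),'rim')
seg(P,(.4,.7),(.2,.45),(.037,.050),'blk')
print(env.get_obs()['ee_pos']); go(567.1,325,45,106)
```

```text
rim 1533 px [258. 148.] med [522.4 308.8  19.3] rect [541.7 317.9] [86.7 72.2] 16.0
rim 222 px [282. 320.] med [688.8 386.3  19.6] rect [688.7 386.5] [ 2.9 27.4] 20.8
blk 132 px [284. 336.] med [689.3 386.7  39.2] rect [689.8 386.9] [ 4.5 27.1] 21.0
[0.56987177 0.32521742 0.1038547 ]
go [567.1, 325, 45] dpos [0.0029 0.0005 0.0588] rot [ 0.0003  0.003  -0.0001]
```

View pics/w3.png

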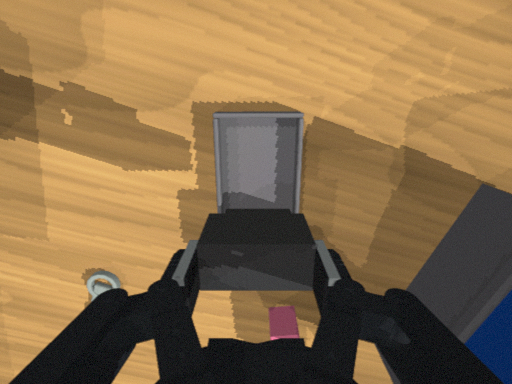

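play_rows:
  delta_pos:
    - [0.0022,0,0.03]
    - [0.0022,0.0002,0.05]
    - [0.0022,0.0002,0.055]
    - [0.0022,0.0002,0.055]
    - [0.0022,0.0002,0.055]
  angular:
    - [0,0,0]
    - [0,0,0]
    - [0,0,0]
    - [0,0,0]
    - [0,0,0]

```text
clock: 6.55
ee_pos: [0.5675, 0.3248, 0.0484]
tool_rot: [[-0.961, -0.276, 0.002], [-0.276, 0.961, 0.001], [-0.002, 0.0, -1.0]]
ft_force: [0.1, -0.1, -0.9]
width: 0.059
grip_force: 44.1
```

Run:
```python
from m import *
print(env.get_obs()['ee_pos']); go(567.5,325.2,23,106)
```

```text
[0.56748114 0.32475978 0.04840207]
go [567.5, 325.2, 23] dpos [-0.0001  0.0004  0.0254] rot [ 0.0002  0.0024 -0.0001]
```

play_rows:
  delta_pos:
    - [0,0.0004,0.007]
    - [0,0.0004,0.014]
    - [0,0.0004,0.02]
    - [0,0.0004,0.0245]
    - [0,0.0004,0.0245]
  angular:
    - [0,0,0]
    - [0,0,0]
    - [0,0,0]
    - [0,0,0]
    - [0,0,0]

```text
clock: 7.18
ee_pos: [0.5663, 0.3248, 0.0227]
tool_rot: [[-0.961, -0.276, -0.0], [-0.276, 0.961, -0.0], [0.0, -0.0, -1.0]]
ft_force: [-1.0, -0.9, 0.7]
width: 0.0589
grip_force: 44.4
```

play_rows:
  delta_pos:
    - [0,0,0]
    - [0,0,0]
    - [0,0,0]
    - [0,0,0]
    - [0,0,0]
  angular:
    - [0,0,0]
    - [0,0,0]
    - [0,0,0]
    - [0,0,0]
    - [0,0,0]

```text
clock: 7.8
ee_pos: [0.5663, 0.3247, 0.0227]
tool_rot: [[-0.961, -0.276, 0.0], [-0.276, 0.961, -0.0], [-0.0, -0.0, -1.0]]
ft_force: [-0.8, -0.3, 2.2]
width: 0.0594
grip_force: 44.4
```

play_rows:
  delta_pos:
    - [0,0,0]
    - [0,0,0]
    - [0,0,0]
    - [0,0,-0.02]
    - [0,0,-0.06]
  angular:
    - [0,0,0]
    - [0,0,0]
    - [0,0,0]
    - [0,0,0]
    - [0,0,0]
  jaw: 1

```text
clock: 8.43
ee_pos: [0.5648, 0.3241, 0.0821]
tool_rot: [[-0.961, -0.276, -0.004], [-0.276, 0.961, -0.002], [0.004, -0.0, -1.0]]
ft_force: [0.4, -0.5, -0.9]
width: 0.085
grip_force: 0.0
```

play_rows:
  delta_pos:
    - [0,0,-0.06]
    - [0,0,-0.12]
    - [0,0,-0.15]
    - [0,0,-0.15]
    - [0,0,-0.15]
  angular:
    - [0,0,0]
    - [0,0,0]
    - [0,0,0]
    - [0,0,0]
    - [0,0,0]

```text
clock: 9.05
ee_pos: [0.5657, 0.3245, 0.2321]
tool_rot: [[-0.961, -0.276, -0.001], [-0.276, 0.961, -0.0], [0.001, -0.0, -1.0]]
ft_force: [0.1, -0.3, -0.4]
width: 0.0853
grip_force: 0.0
```

Run:
```python
from m import *
p,P=wrist()
seg(P,(.4,.68),(.2,.45),(.037,.050),'blk')
seg(P,(.4,.68),(.2,.45),(.014,.025),'rim')
print(env.get_obs()['ee_pos']); go(575.5,-89,222,97.1)
```

```text
blk 1113 px [256. 168.] med [565.3 323.6  43.5] rect [566.1 323.6] [27.5 60. ] 16.1
blk 2007 px [256. 203.] med [608.9 337.1  43.6] rect [611.2 337.6] [57.5 59.9] 15.8
rim 825 px [257. 152.] med [543.6 312.9  19.4] rect [571.1 326. ] [146.6  72.1] 15.9
rim 58 px [255. 154.] med [553.9 317.3  19.9] rect [553.3 319.8] [ 0.7 58. ] 16.0
[0.56521054 0.32427009 0.23092813]
go [575.5, -89, 222] dpos [ 0.104  -0.4001  0.0094] rot [-0.0006 -0.0031  0.1552]
```

Block stands on the tray floor (top at 43.5 mm, same as its neighbours). Now the slug.

play_rows:
  delta_pos:
    - [0.015,-0.06,0]
    - [0.03,-0.12,0]
    - [0.045,-0.18,0]
    - [0.06,-0.24,0]
    - [0.078,-0.3,0]
  angular:
    - [0,0,0.03]
    - [0,0,0.06]
    - [0,0,0.09]
    - [0,0,0.12]
    - [0,0,0.155]

```text
clock: 9.72
ee_pos: [0.5726, 0.0132, 0.2302]
tool_rot: [[-0.992, -0.123, -0.004], [-0.123, 0.992, 0.0], [0.004, 0.001, -1.0]]
ft_force: [0.5, -0.5, 0.6]
width: 0.0857
grip_force: 0.0
```

play_rows:
  delta_pos:
    - [0.01,-0.06,0]
    - [0.011,-0.104,0]
    - [0.011,-0.104,0]
    - [0.011,-0.104,0]
    - [0.011,-0.104,0]
  angular:
    - [0,0,0]
    - [0,0,0]
    - [0,0,0]
    - [0,0,0]
    - [0,0,0]

```text
clock: 10.35
ee_pos: [0.5755, -0.0881, 0.2317]
tool_rot: [[-0.992, -0.126, -0.002], [-0.126, 0.992, 0.001], [0.002, 0.001, -1.0]]
ft_force: [0.5, -0.3, 0.4]
width: 0.0857
grip_force: 0.0
```

Run:
```python
from m import *
p,P=wrist()
seg(P,(.5,.7),(-.15,.05),(.168,.185),'tops')
print(env.get_obs()['ee_pos']); go(575.5,-89,153.5,97.1)
```

```text
tops 2312 px [254. 209.] med [575.8 -89.8 174.5] rect [577.2 -89.5] [42.9 42.9] 33.9
[ 0.57570746 -0.08804504  0.2320407 ]
go [575.5, -89, 153.5] dpos [ 0.0003 -0.001   0.0785] rot [ 0.0007 -0.0009  0.0023]
```

play_rows:
  delta_pos:
    - [-0.0014,-0.001,0.04]
    - [-0.0014,-0.001,0.065]
    - [-0.0014,-0.001,0.0785]
    - [-0.0014,-0.001,0.0785]
    - [-0.0014,-0.001,0.0785]
  angular:
    - [0,0,0]
    - [0,0,0]
    - [0,0,0]
    - [0,0,0]
    - [0,0,0]

```text
clock: 11.02
ee_pos: [0.5785, -0.0904, 0.1555]
tool_rot: [[-0.992, -0.124, 0.002], [-0.124, 0.992, -0.001], [-0.002, -0.001, -1.0]]
ft_force: [-0.2, -0.7, 0.5]
width: 0.0853
grip_force: 0.0
```

play_rows:
  delta_pos:
    - [0,0,0]
    - [0,0,0]
    - [0,0,0]
    - [0,0,0]
    - [0,0,0]
  angular:
    - [0,0,0]
    - [0,0,0]
    - [0,0,0]
    - [0,0,0]
    - [0,0,0]
  jaw: -1

```text
clock: 11.65
ee_pos: [0.5781, -0.0906, 0.1551]
tool_rot: [[-0.992, -0.124, 0.002], [-0.124, 0.992, -0.001], [-0.002, -0.001, -1.0]]
ft_force: [-0.9, 0.5, 5.5]
width: 0.0425
grip_force: 41.1
```

play_rows:
  delta_pos:
    - [0,0,-0.01]
    - [0,0,-0.04]
    - [0,0,-0.07]
    - [0,0,-0.07]
    - [0,0,-0.07]
  angular:
    - [0,0,0]
    - [0,0,0]
    - [0,0,0]
    - [0,0,0]
    - [0,0,0]

```text
clock: 12.28
ee_pos: [0.5765, -0.0902, 0.2226]
tool_rot: [[-0.992, -0.124, -0.002], [-0.124, 0.992, 0.001], [0.002, 0.001, -1.0]]
ft_force: [-0.6, -0.3, -1.2]
width: 0.0421
grip_force: 40.8
```

Run:
```python
from m import *
p,P=wrist()
o=env.get_obs(); Q=(P-o['ee_pos'])@o['tool_rot']
seg(Q,(-.05,.05),(-.0215,.0215),(-.05,.03),'tool')
seg(Q,(-.05,.05),(-.0215,.0215),(-.025,-.018),'tooltop')
c=np.array([571.,326.]);a=np.radians(15.9)
x,y=c-44.6*np.array([np.cos(a),np.sin(a)]); print(x,y);go(x,y,220,106)
```

```text
tool 6928 px [259. 253.] med [  7.    0.7 -19.8] rect [0.3 0. ] [43.8 43. ] 0.0
tooltop 4851 px [256. 263.] med [  1.9  -0.3 -20. ] rect [ 0.3 -0.2] [43.7 42.7] 1.6
528.1063375941052 313.78141884631754
go [np.float64(528.1063375941052), np.float64(313.78141884631754), 220] dpos [-0.0023  0.4067  0.0026] rot [ 0.0018 -0.0033 -0.1551]
```

play_rows:
  delta_pos:
    - [0,0.06,0]
    - [0,0.12,0]
    - [0,0.18,0]
    - [0,0.24,0]
    - [-0.001,0.3,0]
  angular:
    - [0,0,-0.03]
    - [0,0,-0.06]
    - [0,0,-0.09]
    - [0,0,-0.12]
    - [0,0,-0.155]

```text
clock: 12.95
ee_pos: [0.5397, 0.209, 0.222]
tool_rot: [[-0.961, -0.277, -0.003], [-0.277, 0.961, -0.001], [0.003, 0.0, -1.0]]
ft_force: [0.5, -0.1, -0.9]
width: 0.0426
grip_force: 41.0
```

Run:
```python
from m import *
go(528.1,313.8,220,106)
```

```text
go [528.1, 313.8, 220] dpos [-0.0179  0.104   0.0019] rot [ 0.0001 -0.0035  0.0009]
```

play_rows:
  delta_pos:
    - [-0.009,0.055,0]
    - [-0.018,0.104,0.0]
    - [-0.018,0.104,0.06]
    - [-0.018,0.104,0.12]
    - [-0.018,0.104,0.16]
  angular:
    - [0,0,0]
    - [0,0,0]
    - [0,0,0]
    - [0,0,0]
    - [0,0,0]

```text
clock: 13.58
ee_pos: [0.5261, 0.3112, 0.0585]
tool_rot: [[-0.961, -0.276, -0.008], [-0.276, 0.961, -0.003], [0.008, -0.001, -1.0]]
ft_force: [0.2, 0.1, -1.4]
width: 0.0425
grip_force: 41.0
```

play_rows:
  delta_pos:
    - [0,0,0]
    - [0,0,0]
    - [0,0,0]
    - [0,0,0]
    - [0,0,0]
  angular:
    - [0,0,0]
    - [0,0,0]
    - [0,0,0]
    - [0,0,0]
    - [0,0,0]

```text
clock: 14.2
ee_pos: [0.5307, 0.3126, 0.0654]
tool_rot: [[-0.961, -0.276, 0.002], [-0.276, 0.961, 0.001], [-0.002, 0.0, -1.0]]
ft_force: [-0.3, 0.6, -0.9]
width: 0.0429
grip_force: 41.0
```

Run:
```python
from m import *
print(env.get_obs()['ee_pos']); go(528.1,313.8,24,106)
```

```text
[0.53068294 0.31261913 0.06538808]
go [528.1, 313.8, 24] dpos [0.0022 0.0018 0.0414] rot [ 0.0002  0.0022 -0.0001]
```

play_rows:
  delta_pos:
    - [0.0015,0.0018,0.01]
    - [0.0015,0.0018,0.018]
    - [0.0015,0.0018,0.018]
    - [0.0015,0.0018,0.018]
    - [0.0015,0.0018,0.018]
  angular:
    - [0,0,0]
    - [0,0,0]
    - [0,0,0]
    - [0,0,0]
    - [0,0,0]

```text
clock: 14.82
ee_pos: [0.5283, 0.3138, 0.0464]
tool_rot: [[-0.961, -0.276, 0.001], [-0.276, 0.961, 0.0], [-0.001, 0.0, -1.0]]
ft_force: [-0.0, -0.4, -1.1]
width: 0.0424
grip_force: 41.0
```

Run:
```python
from m import *
print(env.get_obs()['ee_pos']); go(528.4,313.8,24,106)
```

```text
[0.52833103 0.31379172 0.04636964]
go [528.4, 313.8, 24] dpos [-0.0001 -0.      0.0224] rot [ 0.0001  0.0006 -0.0001]
```

play_rows:
  delta_pos:
    - [0,0,0.007]
    - [0,0,0.014]
    - [0,0,0.019]
    - [0,0,0.0218]
    - [0,0,0.0218]
  angular:
    - [0,0,0]
    - [0,0,0]
    - [0,0,0]
    - [0,0,0]
    - [0,0,0]

```text
clock: 15.45
ee_pos: [0.5281, 0.3137, 0.0243]
tool_rot: [[-0.961, -0.276, 0.0], [-0.276, 0.961, 0.0], [-0.0, 0.0, -1.0]]
ft_force: [0.7, -1.2, -0.8]
width: 0.0428
grip_force: 41.2
```

play_rows:
  delta_pos:
    - [0,0,0]
    - [0,0,0]
    - [0,0,0]
    - [0,0,0]
    - [0,0,0]
  angular:
    - [0,0,0]
    - [0,0,0]
    - [0,0,0]
    - [0,0,0]
    - [0,0,0]

```text
clock: 16.08
ee_pos: [0.528, 0.3137, 0.0243]
tool_rot: [[-0.961, -0.276, -0.0], [-0.276, 0.961, 0.0], [-0.0, 0.0, -1.0]]
ft_force: [-0.3, 0.1, -1.2]
width: 0.0425
grip_force: 41.2
```

play_rows:
  delta_pos:
    - [0,0,0]
    - [0,0,0]
    - [0,0,0]
    - [0,0,-0.02]
    - [0,0,-0.06]
  angular:
    - [0,0,0]
    - [0,0,0]
    - [0,0,0]
    - [0,0,0]
    - [0,0,0]
  jaw: 1

```text
clock: 16.7
ee_pos: [0.5265, 0.313, 0.084]
tool_rot: [[-0.961, -0.276, -0.004], [-0.276, 0.961, -0.002], [0.004, -0.0, -1.0]]
ft_force: [-0.2, -0.3, 0.0]
width: 0.0853
grip_force: 0.0
```

play_rows:
  delta_pos:
    - [0,0,-0.06]
    - [0,0,-0.12]
    - [0,0,-0.15]
    - [0,0,-0.15]
    - [0,0,-0.15]
  angular:
    - [0,0,0]
    - [0,0,0]
    - [0,0,0]
    - [0,0,0]
    - [0,0,0]

```text
clock: 17.32
ee_pos: [0.5273, 0.3134, 0.2339]
tool_rot: [[-0.961, -0.276, -0.001], [-0.276, 0.961, -0.0], [0.001, -0.0, -1.0]]
ft_force: [-0.2, -0.9, -0.9]
width: 0.0851
grip_force: 0.0
```

Run:
```python
from m import *
p,P=wrist();cv2.imwrite('pics/w4.png',p[:,:,::-1])
seg(P,(.4,.68),(.2,.45),(.037,.050),'blk')
seg(P,(.4,.68),(.2,.45),(.014,.025),'rim')
print(env.get_obs()['ee_pos']); go(463.2,-52,235,7.1)
go(463.2,-52,235,187.1)
```

```text
blk 960 px [256. 167.] med [526.9 312.3  43.6] rect [527.8 312.5] [42.7 43. ] 85.9
blk 999 px [256. 198.] med [564.8 323.5  43.5] rect [566.  323.5] [27.7 60. ] 15.5
blk 1759 px [256. 230.] med [608.2 336.8  43.6] rect [610.2 337.2] [56.3 59.9] 15.4
rim 803 px [257. 179.] med [538.3 312.1  19.3] rect [571.2 326. ] [148.5  72. ] 16.0
rim 29 px [258. 149.] med [507.3 309.6  18.9] rect [508.4 312.9] [25.8  4.2] 88.8
rim 40 px [241. 183.] med [558.8 300.3  20.1] rect [558.4 302.2] [ 0.9 21.8] 15.2
rim 41 px [270. 183.] med [547.8 338.6  19.9] rect [548.  338.4] [ 1.3 21.7] 12.9
[0.52690416 0.31320239 0.23272854]
go [463.2, -52, 235] dpos [ 0.1619 -0.3335 -0.0017] rot [-0.0029 -0.0019  1.7261]
go [463.2, -52, 235] dpos [ 0.1619 -0.3335 -0.0017] rot [ 0.0018 -0.0028 -1.4155]
```

View pics/w4.png

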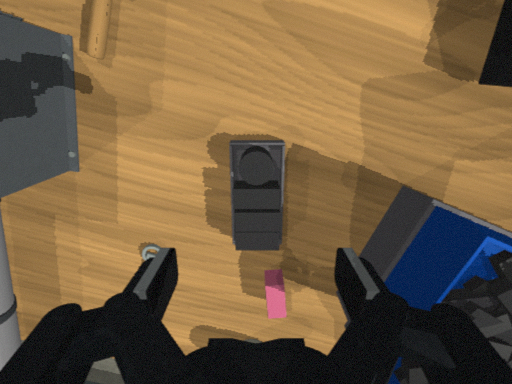

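Slug at px (258,165) and the blocks at (256,198), (256,222) and (256,240) stand in one row in the tray, all with tops at 43.6 mm. Now the flap.

play_rows:
  delta_pos:
    - [0.027,-0.055,0]
    - [0.054,-0.11,0]
    - [0.08,-0.166,0]
    - [0.107,-0.222,0]
    - [0.135,-0.278,0]
  angular:
    - [0,0,0.18]
    - [0,0,0.36]
    - [0,0,0.54]
    - [0,0,0.72]
    - [0,0,0.9]

```text
clock: 18.0
ee_pos: [0.4731, 0.0078, 0.2323]
tool_rot: [[-0.81, 0.586, -0.004], [0.586, 0.81, 0.0], [0.003, -0.002, -1.0]]
ft_force: [0.4, -0.6, 0.1]
width: 0.0855
grip_force: 0.0
```

Run:
```python
from m import *
go(463.2,-52,220,7.1)
```

```text
go [463.2, -52, 220] dpos [-0.0271 -0.0542  0.0123] rot [-0.0029 -0.0023  0.8205]
```

play_rows:
  delta_pos:
    - [-0.009,-0.018,0]
    - [-0.018,-0.036,0]
    - [-0.0271,-0.0542,0.0]
    - [-0.0271,-0.0542,0]
    - [-0.0271,-0.0542,0]
  angular:
    - [0,0,0.17]
    - [0,0,0.34]
    - [0,0,0.51]
    - [0,0,0.68]
    - [0,0,0.82]
  jaw: 0

```text
clock: 18.62
ee_pos: [0.464, -0.0505, 0.2321]
tool_rot: [[-0.124, 0.992, -0.004], [0.992, 0.124, 0.001], [0.002, -0.004, -1.0]]
ft_force: [0.3, 0.6, -0.3]
width: 0.0428
grip_force: 0.0
```

play_rows:
  delta_pos:
    - [0,0,0]
    - [0,0,0]
    - [0,0,0]
    - [0,0,0]
    - [0,0,0]
  angular:
    - [0,0,0]
    - [0,0,0]
    - [0,0,0]
    - [0,0,0]
    - [0,0,0]

```text
clock: 19.25
ee_pos: [0.4654, -0.0505, 0.2343]
tool_rot: [[-0.13, 0.992, 0.0], [0.992, 0.13, -0.0], [-0.0, 0.0, -1.0]]
ft_force: [-0.2, -0.5, 0.1]
width: 0.0426
grip_force: 0.0
```

Run:
```python
from m import *
p,P=wrist();cv2.imwrite('pics/w5.png',p[:,:,::-1])
seg(P,(.4,.5),(-.15,.05),(.158,.185),'bar')
seg(P,(.4,.7),(-.2,.1),(.130,.141),'flap')
o=env.get_obs();print(o['ee_pos'],o['width']); go(463.2,-52,151,7.1)
```

```text
bar 1377 px [252. 201.] med [462.8 -45.5 168.7] rect [463.4 -51.1] [ 9.6 98.6] 6.9
flap 37942 px [340. 171.] med [541.4 -16.7 134.7] rect [539.7 -42.7] [179.7 204.7] 7.2
[ 0.46542416 -0.05048264  0.23436457] 0.042667438919225795
go [463.2, -52, 151] dpos [-0.0012 -0.0024  0.0834] rot [0.0001 0.0001 0.0064]
```

play_rows:
  delta_pos:
    - [-0.001,-0.0022,0.03]
    - [-0.001,-0.0022,0.06]
    - [-0.001,-0.0022,0.0805]
    - [-0.001,-0.0022,0.0825]
    - [-0.001,-0.0022,0.0825]
  angular:
    - [0,0,0.006]
    - [0,0,0.006]
    - [0,0,0.006]
    - [0,0,0.006]
    - [0,0,0.006]

```text
clock: 19.92
ee_pos: [0.4639, -0.052, 0.1525]
tool_rot: [[-0.124, 0.992, 0.001], [0.992, 0.124, -0.0], [-0.0, 0.001, -1.0]]
ft_force: [-0.1, 0.0, -0.1]
width: 0.0425
grip_force: 0.0
```

play_rows:
  delta_pos:
    - [0,0,0]
    - [0,0,0]
    - [0,0,0]
    - [0,0,0]
    - [0,0,0]
  angular:
    - [0,0,0]
    - [0,0,0]
    - [0,0,0]
    - [0,0,0]
    - [0,0,0]
  jaw: -1
  force: 30

```text
clock: 20.55
ee_pos: [0.4625, -0.0522, 0.1529]
tool_rot: [[-0.124, 0.992, -0.002], [0.992, 0.124, -0.001], [-0.001, -0.002, -1.0]]
ft_force: [-4.9, -1.3, 6.4]
width: 0.0087
grip_force: 29.4
```

Run:
```python
import numpy as np
R=np.hypot(162,35);a0=np.arctan2(35,-162)
for th in np.linspace(0,1.5,21):
    a=a0-th; print(round(th,3),'y',round((R*np.cos(a)+162)/1000,4),'z',round(-(R*np.sin(a)-35)/1000,4))
from h import env; print(env.get_obs())
```

```text
0.0 y 0.0 z -0.0
0.075 y 0.0031 z -0.012
0.15 y 0.007 z -0.0238
0.225 y 0.0119 z -0.0353
0.3 y 0.0176 z -0.0463
0.375 y 0.0241 z -0.0569
0.45 y 0.0314 z -0.067
0.525 y 0.0394 z -0.0765
0.6 y 0.0481 z -0.0854
0.675 y 0.0574 z -0.0936
0.75 y 0.0673 z -0.101
0.825 y 0.0778 z -0.1077
0.9 y 0.0887 z -0.1137
0.975 y 0.1001 z -0.1187
1.05 y 0.1118 z -0.1229
1.125 y 0.1237 z -0.1263
1.2 y 0.1359 z -0.1287
1.275 y 0.1483 z -0.1302
1.35 y 0.1607 z -0.1307
1.425 y 0.1731 z -0.1304
1.5 y 0.1855 z -0.1291
{'clock': 20.55, 'joint_positions': array([-2.97567912e-01,  5.72308682e-02,  1.88281826e+00, -1.74058048e-03,
        1.20312594e+00, -4.21289903e-01]), 'qd': array([-0.00027162,  0.0006136 , -0.00129873, -0.00153105,  0.00113375,
       -0.0011759 ]), 'effort': array([ 6.31651506e-01, -2.70113504e+01, -2.66724408e+01,  6.64852448e-01,
       -1.42927732e+00,  1.37304096e-02]), 'ee_pos': array([ 0.46250655, -0.05221291,  0.15288348]), 'tool_rot': array([[-1.24029531e-01,  9.92276535e-01, -1.98860821e-03],
       [ 9.92278177e-01,  1.24027553e-01, -1.08906181e-03],
       [-8.34008266e-04, -2.10832835e-03, -9.99997430e-01]]), 'ft_force': array([-4.86073686, -1.30227114,  6.38035041]), 'ft_torque': array([-0.18862711,  0.86650871,  0.00768819]), 'grip_force': 29.42317306995392, 'width': 0.00866365359529024}
```

play_rows:
  delta_pos:
    - [0,0.003,-0.012]
    - [0,0.007,-0.0238]
    - [0,0.0119,-0.0353]
    - [0,0.0176,-0.0463]
    - [0,0.0241,-0.0569]
  angular:
    - [0,0,0]
    - [0,0,0]
    - [0,0,0]
    - [0,0,0]
    - [0,0,0]

```text
clock: 21.18
ee_pos: [0.4845, -0.0494, 0.2086]
tool_rot: [[-0.124, 0.992, -0.008], [0.992, 0.124, -0.001], [-0.0, -0.008, -1.0]]
ft_force: [-7.8, -4.6, -1.5]
width: 0.0088
grip_force: 29.3
```

play_rows:
  delta_pos:
    - [0,0.0073,-0.0101]
    - [0,0.0153,-0.0196]
    - [0,0.024,-0.0285]
    - [0,0.0333,-0.0367]
    - [0,0.0432,-0.0441]
  angular:
    - [0,0,0]
    - [0,0,0]
    - [0,0,0]
    - [0,0,0]
    - [0,0,0]

```text
clock: 21.8
ee_pos: [0.5268, -0.0441, 0.2554]
tool_rot: [[-0.124, 0.992, -0.009], [0.992, 0.124, -0.002], [-0.001, -0.009, -1.0]]
ft_force: [-14.0, -2.9, 11.7]
width: 0.0087
grip_force: 29.5
```

Run:
```python
from m import *
H=np.array([624,-31.2]);e=np.array([.9923,.1236])
o=env.get_obs();g=o['ee_pos']*1000-13*o['tool_rot'][:,2]
r=(g[:2]-H)@e; h=g[2]-130; print(g,r,h,np.hypot(r,h),'th',np.arctan2(35,-162)-np.arctan2(h,r))
```

```text
[526.87113029 -44.09027367 268.352053  ] -97.97421524097479 138.3520529982248 169.52945885865518 th 0.7418415135805998
```

play_rows:
  delta_pos:
    - [0,0.0095,-0.008]
    - [0,0.02,-0.0145]
    - [0,0.031,-0.0202]
    - [0,0.043,-0.025]
    - [0,0.0554,-0.029]
  angular:
    - [0,0,0]
    - [0,0,0]
    - [0,0,0]
    - [0,0,0]
    - [0,0,0]

```text
clock: 22.42
ee_pos: [0.5848, -0.0368, 0.2843]
tool_rot: [[-0.124, 0.992, -0.001], [0.992, 0.124, -0.001], [-0.001, -0.001, -1.0]]
ft_force: [-4.4, -1.8, 0.3]
width: 0.0086
grip_force: 29.3
```

play_rows:
  delta_pos:
    - [0,0.0122,-0.0024]
    - [0,0.0246,-0.0039]
    - [0,0.037,-0.0044]
    - [0,0.0494,-0.0041]
    - [0,0.065,-0.003]
  angular:
    - [0,0,0]
    - [0,0,0]
    - [0,0,0]
    - [0,0,0]
    - [0,0,0]

```text
clock: 23.05
ee_pos: [0.6504, -0.0286, 0.2866]
tool_rot: [[-0.124, 0.992, 0.002], [0.992, 0.124, -0.0], [-0.001, 0.001, -1.0]]
ft_force: [-3.7, -2.3, 1.1]
width: 0.0085
grip_force: 30.5
```

Run:
```python
from m import *
H=np.array([624,-31.2]);e=np.array([.9923,.1236])
o=env.get_obs();g=o['ee_pos']*1000-13*o['tool_rot'][:,2]
r=(g[:2]-H)@e; h=g[2]-130; print(g,r,h,np.hypot(r,h),'th',np.arctan2(35,-162)-np.arctan2(h,r))
```

```text
[650.39436426 -28.56674666 299.64689635] 26.516597770174883 169.6468963532979 171.7067249690933 th 1.5130674485282725
```

play_rows:
  delta_pos:
    - [0,0,0]
    - [0,0,0]
    - [0,0,-0.02]
    - [0,0,-0.045]
    - [0,0,-0.075]
  angular:
    - [0,0,0]
    - [0,0,0]
    - [0,0,0]
    - [0,0,0]
    - [0,0,0]
  jaw: -0.48

```text
clock: 23.68
ee_pos: [0.649, -0.0282, 0.3597]
tool_rot: [[-0.124, 0.992, -0.001], [0.992, 0.124, 0.001], [0.001, -0.001, -1.0]]
ft_force: [0.2, 0.1, -0.4]
width: 0.0224
grip_force: 0.0
```

play_rows:
  delta_pos:
    - [0,-0.05,0]
    - [0,-0.1,0]
    - [0,-0.1218,0.03]
    - [0,-0.1218,0.08]
    - [0,-0.1218,0.1]
  angular:
    - [0,0,0]
    - [0,0,0]
    - [0,0,0]
    - [0,0,0]
    - [0,0,0]
  jaw: 0

```text
clock: 24.3
ee_pos: [0.5263, -0.0429, 0.2567]
tool_rot: [[-0.123, 0.992, -0.004], [0.992, 0.123, 0.002], [0.002, -0.004, -1.0]]
ft_force: [-0.5, 0.6, 0.9]
width: 0.0428
grip_force: 0.0
```

play_rows:
  delta_pos:
    - [0,0,0]
    - [0,0,0]
    - [0,0,0]
    - [0,0,0]
    - [0,0,0]
  angular:
    - [0,0,0]
    - [0,0,0]
    - [0,0,0]
    - [0,0,0]
    - [0,0,0]

```text
clock: 24.92
ee_pos: [0.529, -0.0437, 0.2603]
tool_rot: [[-0.124, 0.992, 0.001], [0.992, 0.124, -0.0], [-0.0, 0.001, -1.0]]
ft_force: [-0.8, 0.4, -0.8]
width: 0.0427
grip_force: 0.0
```

Run:
```python
from m import *
p,P=wrist();cv2.imwrite('pics/w6.png',p[:,:,::-1])
seg(P,(.45,.6),(-.2,.1),(.116,.128),'tab')
seg(P,(.45,.6),(-.2,.1),(.088,.102),'frame')
seg(P,(.4,.7),(-.2,.1),(.129,.135),'boxrim')
o=env.get_obs();print(o['ee_pos'],o['width']); go(530,-43,220,7.1)
```

```text
tab 165 px [263.  83.] med [525.2  52.5 123.9] rect [525.   52.8] [150.5   0.8] 7.1
tab 407 px [187. 173.] med [458.  -41.8 122.2] rect [459.6 -54.1] [  1.1 155.7] 7.0
tab 467 px [255. 179.] med [529.8 -41.1 123.7] rect [530.1 -42.6] [ 9.7 49.3] 6.9
tab 419 px [255. 260.] med [ 541.4 -139.   122.1] rect [ 541.9 -139. ] [86.7  2.7] 7.6
frame 66 px [246.  92.] med [509.8  42.9  91.5] rect [509.7  42.8] [ 3.8 15.5] 7.5
frame 67 px [264.  92.] med [527.7  45.2  91.5] rect [528.2  45.1] [ 4.8 15.6] 5.7
frame 601 px [255. 120.] med [522.2  16.   95.6] rect [522.3  15.2] [ 8.9 68.1] 6.9
frame 390 px [193. 173.] med [458.8 -48.5  95.1] rect [460.5 -60.9] [  0.9 168.2] 7.1
frame 843 px [256. 237.] med [ 538.4 -133.7   95.5] rect [ 538.1 -109.3] [93.5 62.3] 7.3
boxrim 2212 px [292. 138.] med [609.5  20.2 130.2] rect [540.  -42.4] [170.5 202.9] 7.2
boxrim 154 px [188. 226.] med [ 463.8 -101.4  129.8] rect [ 464.  -103.7] [ 4.4 59.1] 7.6
boxrim 234 px [255. 265.] med [ 542.1 -140.8  129.8] rect [ 542.2 -140.7] [81.5  4.8] 6.9
[ 0.52891933 -0.04363373  0.26013163] 0.04268972170907526
go [530, -43, 220] dpos [0.0005 0.0011 0.0401] rot [0.0006 0.0002 0.0001]
```

View pics/w6.png

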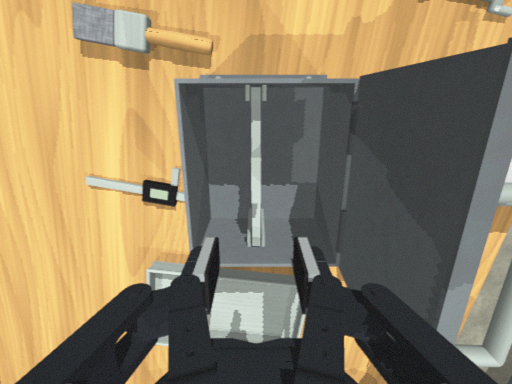

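The flap stands open, with the tab at px (255,179) between the open fingers. Descending onto it.

play_rows:
  delta_pos:
    - [0.0005,0.001,0.05]
    - [0.0005,0.001,0.1]
    - [0.0005,0.001,0.12]
    - [0.0005,0.001,0.12]
    - [0.0005,0.001,0.12]
  angular:
    - [0,0,0]
    - [0,0,0]
    - [0,0,0]
    - [0,0,0]
    - [0,0,0]

```text
clock: 25.6
ee_pos: [0.5308, -0.0433, 0.1411]
tool_rot: [[-0.124, 0.992, 0.002], [0.992, 0.124, -0.001], [-0.001, 0.002, -1.0]]
ft_force: [0.2, -0.4, 0.5]
width: 0.0429
grip_force: 0.0
```

Run:
```python
from m import *
o=env.get_obs();print(o['ee_pos'],o['width']); go(530,-42.8,101,7.1)
```

```text
[ 0.53075444 -0.04327875  0.14111329] 0.04293755241230241
go [530, -42.8, 101] dpos [ 0.0006 -0.0008  0.0401] rot [0.0022 0.0009 0.0001]
```

play_rows:
  delta_pos:
    - [0.0006,-0.0008,0.02]
    - [0.0006,-0.0008,0.035]
    - [0.0006,-0.0008,0.0395]
    - [0.0006,-0.0008,0.0395]
    - [0.0006,-0.0008,0.0395]
  angular:
    - [0,0,0]
    - [0,0,0]
    - [0,0,0]
    - [0,0,0]
    - [0,0,0]

```text
clock: 26.22
ee_pos: [0.5294, -0.0427, 0.101]
tool_rot: [[-0.124, 0.992, 0.001], [0.992, 0.124, -0.0], [-0.001, 0.001, -1.0]]
ft_force: [-0.0, -0.6, -0.5]
width: 0.0426
grip_force: 0.0
```

play_rows:
  delta_pos:
    - [0,0,0]
    - [0,0,0]
    - [0,0,0]
    - [0,0,0]
    - [0,0,0]
  angular:
    - [0,0,0]
    - [0,0,0]
    - [0,0,0]
    - [0,0,0]
    - [0,0,0]
  jaw: -1
  force: 80

```text
clock: 26.85
ee_pos: [0.5293, -0.0426, 0.1009]
tool_rot: [[-0.124, 0.992, 0.001], [0.992, 0.124, -0.0], [-0.0, 0.001, -1.0]]
ft_force: [-0.7, 0.7, 4.6]
width: 0.0084
grip_force: 81.6
```

play_rows:
  delta_pos:
    - [0,0,-0.01]
    - [0,0,-0.025]
    - [0,0,-0.045]
    - [0,0,-0.065]
    - [0,0,-0.085]
  angular:
    - [0,0,0]
    - [0,0,0]
    - [0,0,0]
    - [0,0,0]
    - [0,0,0]

```text
clock: 27.48
ee_pos: [0.5281, -0.0424, 0.186]
tool_rot: [[-0.124, 0.992, -0.001], [0.992, 0.124, 0.0], [0.0, -0.001, -1.0]]
ft_force: [-1.3, -0.4, -3.9]
width: 0.0081
grip_force: 80.2
```

play_rows:
  delta_pos:
    - [0,0,-0.02]
    - [0,0,-0.04]
    - [0,0,-0.065]
    - [0,0,-0.085]
    - [0,0,-0.085]
  angular:
    - [0,0,0]
    - [0,0,0]
    - [0,0,0]
    - [0,0,0]
    - [0,0,0]

```text
clock: 28.1
ee_pos: [0.5296, -0.0428, 0.2725]
tool_rot: [[-0.124, 0.992, 0.004], [0.992, 0.124, -0.001], [-0.002, 0.004, -1.0]]
ft_force: [0.3, -0.3, -5.1]
width: 0.0082
grip_force: 80.3
```

Run:
```python
from m import *
p,P=wrist();cv2.imwrite('pics/w7.png',p[:,:,::-1])
o=env.get_obs();Q=(P-o['ee_pos'])@o['tool_rot']
seg(Q,(-.12,.12),(-.01,.01),(-.03,.0),'tabframe')
seg(Q,(-.12,.12),(-.01,.01),(.0,.012),'frame')
seg(P,(.3,.7),(-.5,-.2),(.025,.036),'panrim')
s,d=camera('side');cv2.imwrite('pics/s7.png',s[:,:,::-1])
print(o['ee_pos']); go(508.5,-314,270,-90); go(509.5,-314,270,90)
```

```text
tabframe 2364 px [254. 257.] med [ 10.3   1.7 -24.2] rect [-0.2 -0.9] [51.7 19.5] 5.5
frame 2447 px [255. 142.] med [61.5  1.8  3.7] rect [57.8  2. ] [68.3 10. ] 0.2
frame 424 px [256. 327.] med [-63.5   2.3   3.5] rect [-64.4   2.1] [10.  26.9] 89.1
panrim 380 px [173. 273.] med [ 411.1 -239.    29.1] rect [ 423.2 -245.1] [128.2  54.9] 28.7
panrim 31 px [304. 282.] med [ 637.  -237.7   29. ] rect [ 636.6 -237.8] [ 4.9 17.1] 73.6
[ 0.52873086 -0.0425108   0.27079   ]
go [508.5, -314, 270] dpos [-0.2671 -0.053  -0.0004] rot [-1.4000e-03  8.0000e-04  1.6948e+00]
go [509.5, -314, 270] dpos [-0.2672 -0.052  -0.0004] rot [-8.0000e-04 -1.3000e-03 -1.4468e+00]
```

View pics/s7.png

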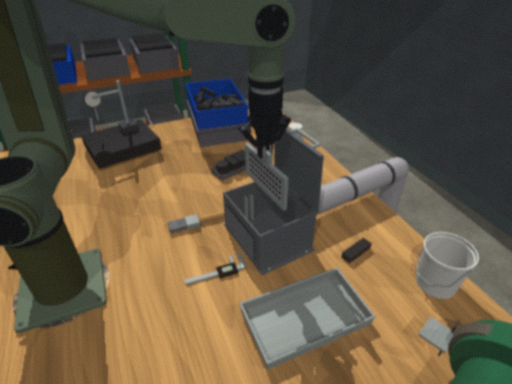

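Plate is clear of the box, hanging upright from the gripper. Carry it to the pan, then turn.

play_rows:
  delta_pos:
    - [-0.045,-0.009,0]
    - [-0.1,-0.02,0]
    - [-0.155,-0.031,0]
    - [-0.21,-0.042,0]
    - [-0.267,-0.053,0]
  angular:
    - [0,0,0]
    - [0,0,0]
    - [0,0,0]
    - [0,0,0.1]
    - [0,0,0.2]

```text
clock: 28.82
ee_pos: [0.5081, -0.3149, 0.2682]
tool_rot: [[0.079, 0.997, -0.003], [0.997, -0.079, 0.003], [0.002, -0.003, -1.0]]
ft_force: [-0.2, -0.7, -3.8]
width: 0.0083
grip_force: 80.3
```

play_rows:
  delta_pos:
    - [0,0,0]
    - [0,0,0]
    - [0,0,0]
    - [0,0,0]
    - [0,0,0]
  angular:
    - [0,0,0.15]
    - [0,0,0.3]
    - [0,0,0.45]
    - [0,0,0.6]
    - [0,0,0.75]

```text
clock: 29.45
ee_pos: [0.5082, -0.3133, 0.2679]
tool_rot: [[0.739, 0.674, -0.003], [0.674, -0.739, 0.003], [-0.001, -0.004, -1.0]]
ft_force: [0.1, -0.9, -3.7]
width: 0.0083
grip_force: 80.2
```

play_rows:
  delta_pos:
    - [0,0,0]
    - [0,0,0]
    - [0,0,0]
    - [0,0,0]
    - [0,0,0]
  angular:
    - [0,0,0.16]
    - [0,0,0.32]
    - [0,0,0.48]
    - [0,0,0.64]
    - [0,0,0.745]

```text
clock: 30.08
ee_pos: [0.5082, -0.3133, 0.2679]
tool_rot: [[1.0, -0.004, -0.003], [-0.004, -1.0, 0.003], [-0.003, -0.003, -1.0]]
ft_force: [0.7, -0.4, -3.7]
width: 0.0082
grip_force: 80.2
```

Run:
```python
from m import *
p,P=wrist()
seg(P,(.3,.8),(-.5,-.15),(.025,.034),'panrim')
seg(P,(.3,.8),(-.5,-.15),(.0,.007),'panfloor?') if 0 else 0
o=env.get_obs();print(o['ee_pos'],o['tool_rot'],o['grip_force']); go(510,-314,185,-90)
t,d=camera('top');cv2.imwrite('pics/t8.png',t[:,:,::-1])
```

```text
panrim 2522 px [257. 131.] med [ 561.7 -316.    29. ] rect [ 513.3 -313.7] [156.3 264.3] 89.9
[ 0.50823331 -0.31325167  0.26795429] [[ 0.99997699 -0.00589685 -0.0033545 ]
 [-0.00588758 -0.99997884  0.00276639]
 [-0.00337074 -0.00274657 -0.99999055]] 80.20259499549866
go [510, -314, 185] dpos [0.0021 0.001  0.0829] rot [-0.0028  0.0034 -0.0059]
```

View pics/t8.png

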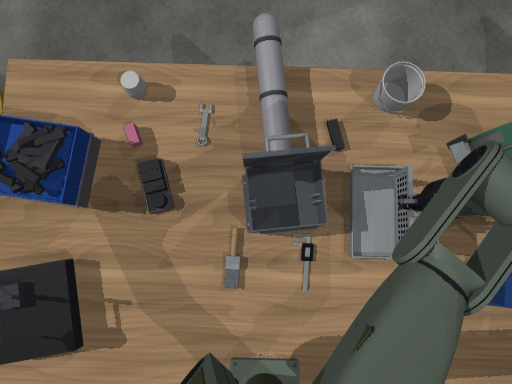

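Top view: the plate is over the pan at about px (402,190), lengthwise; the four blanks are in the tray and the flap is open. Lower a little, settle, hand in.

play_rows:
  delta_pos:
    - [0.003,0,0.02]
    - [0.004,0,0.05]
    - [0.004,0,0.07]
    - [0.004,0,0.08]
    - [0.004,0,0.08]
  angular:
    - [0,0,0]
    - [0,0,0]
    - [0,0,0]
    - [0,0,0]
    - [0,0,0]

```text
clock: 30.8
ee_pos: [0.5125, -0.3133, 0.1885]
tool_rot: [[1.0, 0.0, -0.003], [0.0, -1.0, 0.002], [-0.003, -0.002, -1.0]]
ft_force: [0.2, 0.0, -4.3]
width: 0.008
grip_force: 80.1
```

play_rows:
  delta_pos:
    - [0,0,0]
    - [0,0,0]
    - [0,0,0]
    - [0,0,0]
    - [0,0,0]
  angular:
    - [0,0,0]
    - [0,0,0]
    - [0,0,0]
    - [0,0,0]
    - [0,0,0]

```text
clock: 31.42
ee_pos: [0.5132, -0.3141, 0.1904]
tool_rot: [[1.0, -0.0, 0.0], [-0.0, -1.0, -0.0], [0.0, 0.0, -1.0]]
ft_force: [0.1, -0.0, -4.2]
width: 0.0083
grip_force: 80.2
```

Run:
```python
from m import *
p,P=wrist();o=env.get_obs();Q=(P-o['ee_pos'])@o['tool_rot']
seg(Q,(-.12,.12),(-.01,.01),(.0,.012),'frame')
print(o['ee_pos'],o['grip_force'],o['ft_force']); print(env.sign_off())
```

```text
frame 2454 px [255. 144.] med [62.6 -0.4  6. ] rect [59.3 -0.2] [68.4 10. ] 0.1
frame 418 px [256. 328.] med [-61.4   0.1   4.6] rect [-62.1   0.1] [25.   9.5] 0.4
[ 0.51320035 -0.31402722  0.19035973] 80.16797304153442 [-0.09739789  0.22075057 -3.23659944]
the job is handed in; nothing more can be done
None
```

I handed the job in at about 31.5 s, with no verdict returned: the block and slug stand in one row with the other two in the tray, the flap is lifted right back (about 1.5 rad), and the gripper holds the filter plate upright and lengthwise over the middle of the pan, its lower edge about 60 mm above the rim.

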